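Close the cheese keeper and hold it up level

TASK

Put the loose wooden lid squarely onto the tall narrow cheese keeper, fully seated while the keeper stands on the counter, and let go of the lid. Then grip the closed keeper by its sides, lift it and hold it still and level about 20 cm above the counter, as if handing it over to a customer, with the lid still properly on; keep the keeper upright all the time and leave the other things where they are. Finish while holding: do not put it down or let go.

Things in the scene. Friction and masses are not known exactly. Their poses are not given: they have to be found in the camera images.
- keeper: Cheese keeper: the taller, narrower of two open wooden boxes, 120 mm long (x), 62 wide (y), 60 high, walls and floor 6 thick (mouth 108 x 50), standing upright, about 0.4 kg. A block of cheese is wedged in it, its top 16 mm below the rim. Origin: centre of its underside, z up. Its flat sides, 62 mm apart along y, stay free with the lid on.
- lid: The keeper's loose lid, same wood, right side up on the counter, 0.1 kg, no latch. Plate 120 (x) x 58 (y) x 8 mm; under it a plug 104 x 46, 6 deep, lower edge tapered, 2 mm play all round in the mouth. Origin: centre of the plug's underside, z up; plate 6 to 14 mm above it. Fits either way round. Seated, its origin is 54 mm above the keeper's.
- lid_handle (a point): Centre of the bar handle on top of the lid: 60 mm long (lid's x), 16 wide (y), 16 high; this point is 22 mm above the lid's origin. With the lid seated, the handle's top is 84 mm above the keeper's underside.
- tray: Bystander: a shallow open wooden tray, 140 x 80 mm, 30 mm high, with a few cubes of cheese; not what the lid belongs to. Origin: centre of its underside.
- wedge_a: Bystander: wedge of hard cheese, 110 mm long, 70 mm wide, 65 mm high. Origin: centre of its underside.
- wedge_b: Bystander: wedge of hard cheese, 120 x 60 mm, 55 mm high. Origin: centre of its underside.
- wedge_c: Bystander: wedge of hard cheese, 100 x 80 mm, 75 mm high. Origin: centre of its underside.
- honey: Bystander: small honey jar, 56 mm across, 75 mm high. Origin: centre of its underside.
- bowl: Bystander: dark wooden bowl, 104 mm across, 35 mm high. Origin: centre of its underside.
- knife: Bystander: cheese knife lying flat, about 250 mm long (x), 18 mm high. Origin: near the middle of its length, at the underside.
There are look-alikes about, which are no part of the job. Leave any purple or red look-alike of the lid alone.

How it is judged:
On the way:
1. the lid is fully seated on the keeper, released, with the keeper standing on the counter (x of lid in the frame of keeper between -0.006 and 0.006 m and y of lid in the frame of keeper between -0.005 and 0.005 m and z of lid in the frame of keeper between 0.05 and 0.057 m and angle between the x axis of lid and the x axis of keeper, either way round below 0.08 rad and angle between the z axis of lid and the z axis of keeper, either way round below 0.05 rad and height (world z) of keeper below 0.006 m and angle between keeper's own z axis and vertical below 0.05 rad and contact force between the fingers and lid below 0.1 N), for 0.2 s.
At the end, for the whole second after the job is handed in: Fingers grip the keeper (over 2 N), nothing else carries it; underside 140-280 mm up, level within 0.09 rad, still (20 mm/s, 0.15 rad/s); lid seated: within 6 mm along, 5 mm across, origin 50-57 mm above the keeper's, turned < 0.08 rad, tilted < 0.05 rad (height (world z) of keeper between 0.14 and 0.28 m and angle between keeper's own z axis and vertical below 0.09 rad and linear speed of keeper below 0.02 m/s and angular speed of keeper below 0.15 rad/s and contact force between the fingers and keeper above 2 N and contact force between keeper and tray below 0.1 N and contact force between keeper and wedge_a below 0.1 N and contact force between keeper and wedge_b below 0.1 N and contact force between keeper and wedge_c below 0.1 N and contact force between keeper and honey below 0.1 N and contact force between keeper and bowl below 0.1 N and contact force between keeper and knife below 0.1 N and x of lid in the frame of keeper between -0.006 and 0.006 m and y of lid in the frame of keeper between -0.005 and 0.005 m and z of lid in the frame of keeper between 0.05 and 0.057 m and angle between the x axis of lid and the x axis of keeper, either way round below 0.08 rad and angle between the z axis of lid and the z axis of keeper, either way round below 0.05 rad); the arm keeps its last pose, push and grip.
It fails at once if the keeper is tipped by more than 0.3 rad (17 degrees) (angle between keeper's own z axis and vertical above 0.3 rad).
It fails at once if a bystander is shifted by more than 30 mm (distance of any of tray, wedge_a, wedge_b, wedge_c, honey, bowl, knife from where it was at the start of the episode above 0.03 m).
It also fails if it takes over 54 s, if anything falls off the work surface, if the arm or the gripper's body presses on something with over 40 N, if the wrist force passes 120 N, or if a joint passes its speed limit or range.

ROBOT

A 6-joint arm with a two-finger parallel gripper is mounted at the origin on the work surface. World frame = base frame: x ahead of the robot, y to its left, z up, the work surface at z = 0. Lengths are in m, angles in rad, forces in N, time in s.
With the tool pointing down it reaches from about 0.3 to 0.775 m from the base axis. Payload 14.6 kg.
Tool frame: the origin (TCP) lies at the very end of the fingers, on their centre line; the grasp point (between the pads) lies 19 mm behind it; z points along the fingers, y is the line along which they close (so a half turn about z gives the same grasp; the last joint's range is limited). The gripper opens to 94 mm and grips with 3 to 60 N. Pads are 16 mm wide; open, the fingers measure 119 mm over their backs; the gripper's body (75 mm by 177 mm) begins 78 mm behind the grasp point.
Start: joints at [-1.416, 0.3, 1.521, -0, 1.321, -0.067], TCP at [0.121, -0.537, 0.205] pointing down, gripper open.
Joint ranges: [-3.03, 3.03], [-0.79, 2.21], [0.23, 2.52], [-1.04, 4.18], [0, 3.07], [-2.55, 2.55]. Speed limits (rad/s): [2.22, 2.22, 2.57, 3.14, 3.14, 3.14].

INTERFACE

Orientations are given as [roll, pitch, yaw] about the fixed x, y, z axes, in that order (R = Rz(yaw) Ry(pitch) Rx(roll)).
In Python, from station import ctrl gives the robot as it stands.
- The arm moves only by the tool move_arm, never from a script. Its argument "increments" is a list of rows, each a list of 7 numbers: the opening, from 0 (shut) to 1 (fully open), then the shift along the tool's x, y, z in units of 50 mm (1.0 is 50 mm), then the turn, a rotation vector about the tool's x, y, z in rad. In form: [[claw, tx, ty, tz, rx, ry, rz], ...]. A call has 1 to 20 rows; each row shifts and turns the commanded pose from where the row before left it, along the tool's axes as they then stand; what a row does not reach is not made up. A row lasts 1/10 s, in which the tool goes at most 50 mm and 8.59 degrees, less where a joint would pass 70% of its speed; a pose out of reach is approached as far as the arm can. A call is refused whole if a number of a shift passes 1 or a number of a turn 0.15, either way. A call with a gripper value outside its range is refused whole. The fingers move at their own pace and stop on an object; "force" is the grip in N (left out, the last holds). Time passes only in rows, so rows that do not move let the fingers close. It gives the time, the measured TCP pose, the force, the opening and the grip force at its end, in the units of the state.
- ctrl.get_obs(): the state, without advancing time (a new reading comes with each control period).
- ctrl.camera(name): name is "scene" or "top"; returns a dict with "color" (384x512x3 uint8, blue, green, red), "K" (3x3 intrinsics, pixels), "distortion" ([k1, k2, p1, p2, k3] as OpenCV has them; the pictures are not rectified), "pose" (4x4, takes a point from camera to world coordinates). Camera axes: x right, y down, z forward; pixel columns grow to the right and rows downward; lengths in m; the calibration is good to about 2 mm. A picture is of the moment at which its call begins. There is no depth.
- ctrl.hand_in(): hands the job in; it is judged then, once.
Trained networks look in a picture, given as the dict that the camera call returned (one of the last four; its "shot" number tells which), for a name from the list of things; names that differ only in an ending like _2 or _b are one class to them, and where a whole thing is asked for, a point or a joint stands for the part that bears it (a point fixed in the world has none). Each returns a list of dicts, best first, with "conf" (0 to 1); they miss things now and then, are a little off and sometimes report something else, mostly with a low value. They report only what shows in the picture. A call takes as long as a camera call. They do not tell look-alikes from the thing itself.
- ctrl.cut_out(name, picture): "mask" (384x512 bool, what is visible of it) and "centre" ([row, column] in pixels, amid what is visible of it).
The state is a dict: "time_s": time; "qpos": joint angles; "joint_vel": joint speeds; "tau": joint torques, N m; "ee_pos": TCP position; "eef_rot": TCP orientation; "force": force on the tool from outside, world axes, zero at the start; "moment": the same for the moment, N m; "grip_width": finger opening in m; "grip_force": force on a finger pad.
Only numpy, scipy, OpenCV 4.12 (cv2) and the standard library are available. Lean on these libraries where they do the work, as an engineer would, in place of code of your own. Each camera call takes 0.05 s, during which the arm holds its last target. There are 200 camera calls.

## Working session

There is one attempt and no reset: what is moved stays moved. The work goes in short steps, Python scripts to look and compute and a tool call to move; the robot and the scene stay as the last step left them, time stands still between calls to the robot, and variables do not carry over. Pictures are saved under pics/ and viewed, at most 10 in all, crops included, and the job is handed in when it is done.

Besides the shell and the picture viewer there is one more tool, called after "Emit:" by a JSON object that holds its "name" and its "arguments". move_arm: Moves the arm, as the interface text tells. Its arguments: {"type":"object","properties":{"increments":{"type":"array","items":{"type":"array","items":{"type":"number"}}},"force":{"type":"number"}},"required":["increments"]}

```bash
mkdir -p pics; ls; python3 - <<'E'
from station import ctrl
import cv2,numpy as np
s=ctrl.get_obs(); print({k:np.round(v,3) for k,v in s.items()})
ims=[]
for n in("top","scene"):
    p=ctrl.camera(n); cv2.imwrite(f"pics/{n}0.png",p["color"]); print(n,p["K"],p["distortion"],np.round(p["pose"],3))
    for o in("keeper","lid","lid_handle","tray"):
        for d in ctrl.cut_out(o,p): print(n,o,round(d["conf"],2),np.round(d["centre"]),d["mask"].sum())
E
```

```text
pics
{'time_s': np.float64(0.0), 'qpos': array([-1.416,  0.3  ,  1.522, -0.   ,  1.321, -0.067]), 'joint_vel': array([ 0.002,  0.001, -0.   , -0.002, -0.001,  0.   ]), 'tau': array([ 4.0000e-03, -5.3180e+01, -3.5273e+01,  7.1000e-02,  2.4000e-02,
       -0.0000e+00]), 'ee_pos': array([ 0.121, -0.536,  0.205]), 'eef_rot': array([-3.14 , -0.   ,  0.222]), 'force': array([-0.406, -0.584, -0.294]), 'moment': array([-0.022, -0.022,  0.004]), 'grip_force': np.float64(0.0), 'grip_width': np.float64(0.094)}
top [[396.20652399   0.         250.00579515]
 [  0.         396.20652399 187.24959808]
 [  0.           0.           1.        ]] [-0.03034473  0.          0.          0.          0.        ] [[ 0.019 -0.995  0.097  0.396]
 [-1.    -0.021 -0.022  0.013]
 [ 0.023 -0.097 -0.995  1.108]
 [ 0.     0.     0.     1.   ]]
top keeper 0.57 [182. 249.] 1056
top keeper 0.53 [164. 330.] 1564
top keeper 0.48 [119. 206.] 804
top keeper 0.4 [160. 174.] 870
top lid 0.82 [160. 178.] 862
top lid 0.66 [218. 146.] 912
top lid 0.55 [280. 150.] 916
top lid_handle 0.86 [159. 175.] 920
top lid_handle 0.82 [279.
[... 182 characters left out ...]
72673248 197.01498241]
 [  0.           0.           1.        ]] [-0.05817079  0.          0.          0.          0.        ] [[-0.795  0.477 -0.374  0.955]
 [ 0.606  0.627 -0.489  0.584]
 [ 0.002 -0.616 -0.788  1.03 ]
 [ 0.     0.     0.     1.   ]]
scene keeper 0.74 [208. 246.] 1210
scene keeper 0.71 [174. 195.] 1174
scene keeper 0.47 [277. 278.] 967
scene keeper 0.29 [210. 317.] 495
scene lid 0.94 [273. 277.] 902
scene lid 0.62 [170. 133.] 1016
scene lid 0.58 [224. 381.] 717
scene lid 0.57 [262. 339.] 906
scene lid_handle 0.84 [224. 382.] 756
scene lid_handle 0.74 [158. 260.] 606
scene lid_handle 0.69 [275. 278.] 982
scene lid_handle 0.55 [263. 346.] 852
scene tray 0.81 [176. 194.] 1168
```

View pics/top0.png

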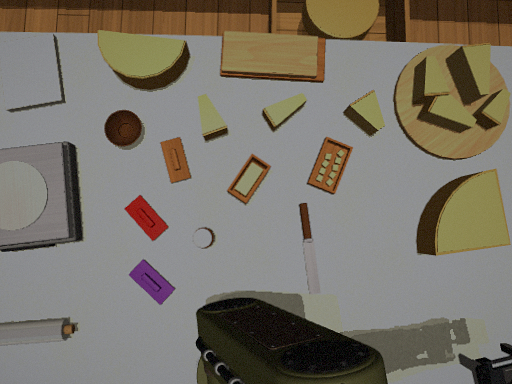

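View pics/scene0.png

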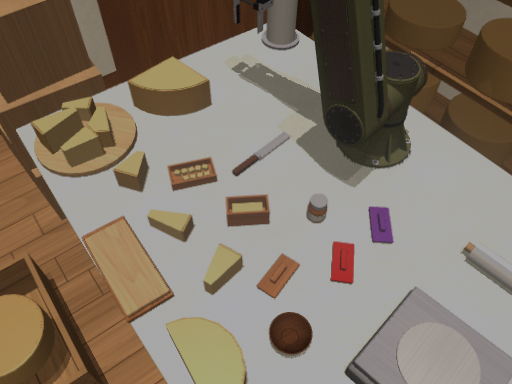

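```bash
cat > h.py <<'E'
from station import ctrl
import cv2,numpy as np
from scipy.optimize import minimize
from scipy.spatial.transform import Rotation as R
def proj(P,p):
    T=np.linalg.inv(p["pose"]); return cv2.projectPoints(np.float64(P),cv2.Rodrigues(T[:3,:3])[0],T[:3,3],p["K"],np.float64(p["distortion"]))[0][:,0]
def ray(p,rc,z):
    n=cv2.undistortPoints(np.float64([[rc[::-1]]]),p["K"],np.float64(p["distortion"]))[0,0]
    d=p["pose"][:3,:3]@[n[0],n[1],1]; o=p["pose"][:3,3]; return (o+d*(z-o[2])/d[2])[:2]
def box(l,w,z0,z1): return np.array([[x,y,z] for x in(-l/2,l/2) for y in(-w/2,w/2) for z in(z0,z1)])
PARTS={"keeper":[box(.12,.062,0,.06)],"lid":[box(.12,.058,.006,.014),box(.06,.016,.014,.030)]}
def place(P,q,z): return P@R.from_euler("z",q[2]).as_matrix().T+[q[0],q[1],z]
S=8
def sil(parts,q,z,p):
    m=np.zeros((384*2,512*2),np.uint8)
    for P in parts:
        h=cv2.convexHull(np.float32((proj(place(P,q,z),p)+.5)*2-.5))
        cv2.fillConvexPoly(m,np.int32(np.round(h*256)),255,cv2.LINE_AA,8)
    return cv2.resize(m,(512,384),interpolation=cv2.INTER_AREA)/255.
def fit(name,views,q0,z=0.):
    def f(q):
        c=0
        for p,m in views:
            s=sil(PARTS[name],q,z,p); c+=1-np.minimum(s,m).sum()/np.maximum(s,m).sum()
        return c
    r=min((minimize(f,[*q0[:2],y],method="Nelder-Mead",options=dict(initial_simplex=np.array([[*q0[:2],y]]*4)+np.vstack([np.zeros(3),np.diag([.012,.012,.25])]),xatol=1e-4,fatol=1e-5,maxiter=300)) for y in q0[2]),key=lambda r:r.fun)
    return r.x,r.fun/len(views)
def best(name,p,near):
    D=ctrl.cut_out(name,p); d=min(D,key=lambda d:np.hypot(*(np.array(d["centre"])-near))); return d["mask"]
def outline(im,name,q,z,p,k,off):
    for P in PARTS[name]:
        h=cv2.convexHull(np.float32(proj(place(P,q,z),p)))
        cv2.polylines(im,[np.int32((h-off)*k+k/2)],True,(0,255,0) if name=="lid" else (255,255,0),1)
E
cat > m1.py <<'E'
from h import *
V={n:ctrl.camera(n) for n in("top","scene")}
near={"keeper":{"top":(179,249),"scene":(208,247)},"lid":{"top":(160,176),"scene":(275,278)}}
Q={}
for o in near:
    vs=[(V[n],best(o,V[n],near[o][n])) for n in V]
    c=np.mean([ray(V[n],near[o][n],.03) for n in V],0)
    for lab,v in (("top",vs[:1]),("scene",vs[1:]),("both",vs)):
        Q[o],e=fit(o,v,[*c,np.arange(0,3.1,.6)]); print(o,lab,np.round(Q[o],4),round(e,3))
k=4
a=[]
for n,(x,y) in (("top",(150,120)),("scene",(215,175))):
    im=cv2.resize(V[n]["color"][y:y+130,x:x+150 if n=="top" else x+150],None,fx=k,fy=k,interpolation=cv2.INTER_CUBIC)[:, :400 if 0 else 600]
    for o in Q: outline(im,o,Q[o],0,V[n],k,np.array([x,y]))
    a.append(im)
cv2.imwrite("pics/c1.png",cv2.resize(np.hstack(a),(800,347),interpolation=cv2.INTER_AREA))
for o,(a,b) in {"red":((218,146),(262,343)),"wedgeL":((130,212),(268,222)),"wedgeM":((110,284),(222,170)),"honey":((237,204),(207,317)),"bowl":((127,123),(333,290))}.items():
    print(o,np.round(ray(V["top"],a,.03),3),np.round(ray(V["scene"],b,.03),3))
E
python3 m1.py
```

```text
keeper top [ 0.524  -0.0079 -0.5387] 0.075
keeper scene [ 0.5255 -0.0075  2.5573] 0.035
keeper both [ 0.5252 -0.0075  2.5717] 0.058
lid top [0.5771 0.1988 3.4378] 0.08
lid scene [0.5745 0.1954 3.4525] 0.094
lid both [0.5759 0.1977 0.2988] 0.096
red [0.412 0.269] [0.423 0.28 ]
wedgeL [0.658 0.098] [0.686 0.102]
wedgeM [ 0.72  -0.102] [ 0.72  -0.106]
honey [0.364 0.111] [0.355 0.105]
bowl [0.661 0.344] [0.658 0.342]
```

View pics/c1.png

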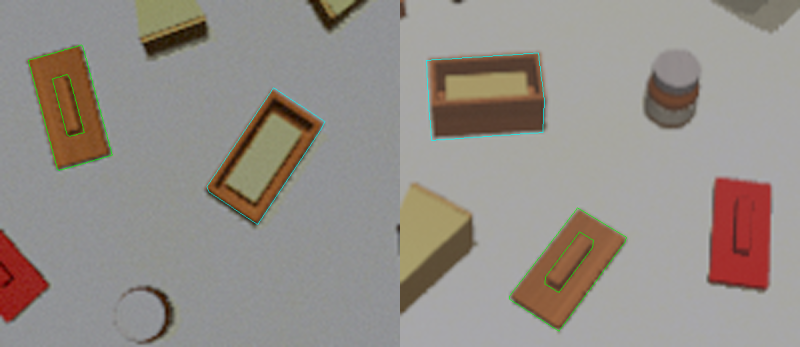

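Emit:
{"name": "move_arm", "arguments": {"increments": [[1,0,0,0,0,0,-0.077],[1,0.5,-0.22,0,0,0,0],[1,0.5,-0.22,0,0,0,0],[1,0.5,-0.22,0,0,0,0],[1,0.5,-0.22,0,0,0,0],[1,0.5,-0.22,0,0,0,0],[1,0.5,-0.22,0,0,0,0],[1,0.5,-0.22,0,0,0,0],[1,0.5,-0.22,0,0,0,0],[1,0.5,-0.22,0,0,0,0],[1,0.5,-0.22,0,0,0,0],[1,0.5,-0.22,0,0,0,0],[1,0.5,-0.22,0,0,0,0],[1,0.5,-0.22,0,0,0,0],[1,0.5,-0.22,0,0,0,0],[1,0.5,-0.22,0,0,0,0],[1,0.5,-0.22,0,0,0,0]]}}

```text
time_s: 2.5
ee_pos: [0.4523, -0.2497, 0.2055]
eef_rot: [3.141, -0.0, 0.299]
force: [-0.0, -0.4, -0.5]
grip_width: 0.0941
grip_force: 0.0
```

Emit:
{"name": "move_arm", "arguments": {"increments": [[0.6,0.28,-0.43,0,0,0,0],[0.6,0.28,-0.43,0,0,0,0],[0.6,0.28,-0.43,0,0,0,0],[0.6,0.28,-0.43,0,0,0,0],[0.6,0.28,-0.43,0,0,0,0],[0.6,0.28,-0.43,0,0,0,0],[0.6,0.28,-0.43,0,0,0,0],[0.6,0.28,-0.43,0,0,0,0],[0.6,0.28,-0.43,0,0,0,0],[0.6,0.28,-0.43,0,0,0,0],[0.6,0.28,-0.43,0,0,0,0],[0.6,0.28,-0.43,0,0,0,0],[0.6,0.28,-0.43,0,0,0,0],[0.6,0.28,-0.43,0,0,0,0],[0.6,0.28,-0.43,0,0,0,0],[0.6,0.28,-0.43,0,0,0,0],[0.6,0.28,-0.43,0,0,0,0],[0.6,0.28,-0.43,0,0,0,0],[0.6,0,0,0,0,0,0]]}}

```text
time_s: 4.4
ee_pos: [0.5785, 0.1958, 0.205]
eef_rot: [-3.141, 0.0, 0.301]
force: [-0.5, -0.6, -0.3]
grip_width: 0.0566
grip_force: 0.0
```

```bash
cat > go.py <<'E'
import sys; from h import *
# go.py x y z yaw : remaining shift in tool axes (units of 50 mm) and turn about tool z
s=ctrl.get_obs(); x,y,z,w=map(float,sys.argv[1:5])
M=R.from_euler("xyz",s["eef_rot"])
T=R.from_euler("xyz",[np.pi,0,w])
print("t",round(float(s["time_s"]),2),"pos",np.round(s["ee_pos"],4),"rot",np.round(s["eef_rot"],4),"F",np.round(s["force"],2),"w",s["grip_width"],s["grip_force"])
print("shift now-frame",np.round(M.inv().apply(np.array([x,y,z])-s["ee_pos"])/.05,3),"turn",np.round((M.inv()*T).as_rotvec(),4), "target-frame",np.round(T.inv().apply(np.array([x,y,z])-s["ee_pos"])/.05,3))
E
python3 go.py .576 .1977 .018 .299
```

```text
t 4.4 pos [0.5785 0.1958 0.205 ] rot [-3.1412e+00  3.0000e-04  3.0120e-01] F [-0.49 -0.63 -0.26] w 0.05660012055734109 0.0
shift now-frame [-0.034 -0.05   3.74 ] turn [-0.0003  0.0003  0.0022] target-frame [-0.036 -0.051  3.74 ]
```

Emit:
{"name": "move_arm", "arguments": {"increments": [[0.6,-0.034,-0.05,0.4,0,0,0],[0.6,0,0,0.5,0,0,0],[0.6,0,0,0.5,0,0,0],[0.6,0,0,0.5,0,0,0],[0.6,0,0,0.5,0,0,0],[0.6,0,0,0.5,0,0,0],[0.6,0,0,0.4,0,0,0],[0.6,0,0,0.2,0,0,0],[0.6,0,0,0.14,0,0,0],[0.6,0,0,0.1,0,0,0],[0.6,0,0,0,0,0,0],[0.6,0,0,0,0,0,0],[0,0,0,0,0,0,0],[0,0,0,0,0,0,0],[0,0,0,0,0,0,0],[0,0,0,0,0,0,0],[0,0,0,0,0,0,0],[0,0,0,0,0,0,0],[0,0,0,0,0,0,0],[0,0,0,0,0,0,0]], "force": 20}}

```text
time_s: 6.4
ee_pos: [0.576, 0.1955, 0.0185]
eef_rot: [-3.141, -0.0, 0.299]
force: [-0.7, 0.7, 1.2]
grip_width: 0.016
grip_force: 20.0
```

```bash
python3 go.py .576 .1977 .12 .299
```

```text
t 6.4 pos [0.576  0.1955 0.0185] rot [-3.1415e+00 -1.0000e-04  2.9880e-01] F [-0.67  0.74  1.22] w 0.015991921802534108 20.000167787075043
shift now-frame [ 0.013 -0.043 -2.03 ] turn [-0.0001 -0.0001 -0.0002] target-frame [ 0.013 -0.043 -2.03 ]
```

Emit:
{"name": "move_arm", "arguments": {"increments": [[0,0,0,-0.2,0,0,0],[0,0,0,-0.4,0,0,0],[0,0,0,-0.5,0,0,0],[0,0,0,-0.5,0,0,0],[0,0,0,-0.5,0,0,0],[0,0,0,-0.4,0,0,0],[0,0,0,-0.2,0,0,0],[0,-0.11,0.18,0,0,0,0],[0,-0.22,0.36,0,0,0,0],[0,-0.22,0.36,0,0,0,0],[0,-0.22,0.36,0,0,0,0],[0,-0.22,0.36,0,0,0,0],[0,-0.22,0.36,0,0,0,0],[0,-0.22,0.36,0,0,0,0],[0,-0.22,0.36,0,0,0,0],[0,-0.22,0.36,0,0,0,0],[0,-0.22,0.36,0,0,0,0],[0,-0.11,0.18,0,0,0,0],[0,0,0,0,0,0,0.05]]}}

```text
time_s: 8.3
ee_pos: [0.5231, -0.0104, 0.1527]
eef_rot: [-3.141, 0.001, 0.247]
force: [0.2, 0.3, -1.7]
grip_width: 0.0158
grip_force: 20.0
```

Emit:
{"name": "move_arm", "arguments": {"increments": [[0,0,0,0,0,0,0.08],[0,0,0,0,0,0,0.08],[0,0,0,0,0,0,0.08],[0,0,0,0,0,0,0.08],[0,0,0,0,0,0,0.08],[0,0,0,0,0,0,0.08],[0,0,0,0,0,0,0.08],[0,0,0,0,0,0,0.08],[0,0,0,0,0,0,0.08],[0,0,0,0,0,0,0.08],[0,0,0,0,0,0,0.019],[0,0,0,0,0,0,0],[0,0,0,0,0,0,0],[0,0,0,0,0,0,0]]}}

```text
time_s: 9.7
ee_pos: [0.5238, -0.009, 0.1534]
eef_rot: [-3.142, 0.0, -0.569]
force: [-0.2, 0.4, -0.5]
grip_width: 0.0157
grip_force: 20.0
```

```bash
python3 go.py .5252 -.0075 .09 -.570; python3 - <<'E'
from h import *
for n in ("top","scene"):
    p=ctrl.camera(n); c=proj([[.525,-.0075,.1]],p)[0]; x,y=(c-[50,45]).astype(int)
    im=cv2.resize(p["color"][y:y+100,x:x+100],None,fx=4,fy=4,interpolation=cv2.INTER_CUBIC)
    for o,q,z in(("keeper",[.5252,-.0075,-.570],0),): outline(im,o,q,z,p,4,np.array([x,y]))
    s=ctrl.get_obs(); outline(im,"lid",[*s["ee_pos"][:2],s["eef_rot"][2]],s["ee_pos"][2]-.0185,p,4,np.array([x,y]))
    globals()[n]=im
    for o in("lid","keeper"): print(n,o,[(round(d["conf"],2),np.round(d["centre"]),d["mask"].sum()) for d in ctrl.cut_out(o,p) if np.hypot(*(d["centre"]-c[::-1]))<50])
cv2.imwrite("pics/c2.png",np.hstack([top,scene]))
E
```

```text
t 9.7 pos [ 0.5238 -0.009   0.1534] rot [-3.1416e+00  1.0000e-04 -5.6900e-01] F [-0.24  0.44 -0.51] w 0.015703775028348202 19.999816417694092
shift now-frame [ 0.007 -0.041  1.267] turn [-0.      0.0001  0.001 ] target-frame [ 0.006 -0.041  1.267]
top lid []
top keeper []
scene lid [(0.82, array([186., 243.]), np.int64(611))]
scene keeper [(0.59, array([213., 246.]), np.int64(1267))]
```

View pics/c2.png

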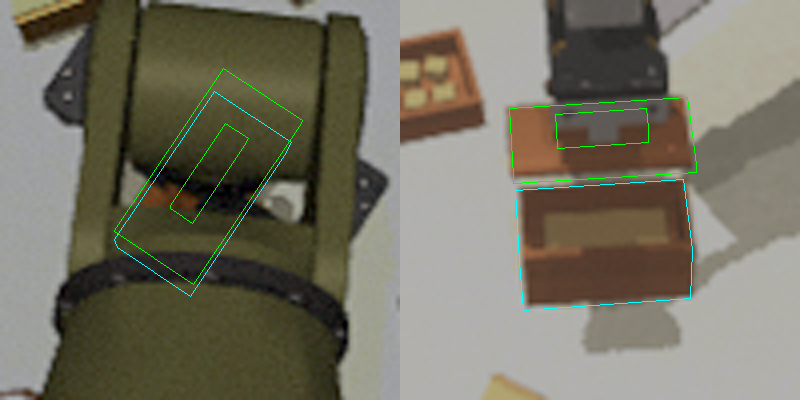

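Emit:
{"name": "move_arm", "arguments": {"increments": [[0,0,0,0.2,0,0,0],[0,0,0,0.3,0,0,0],[0,0,0,0.3,0,0,0],[0,0,0,0.2,0,0,0],[0,0,0,0.2,0,0,0],[0,0,0,0,0,0,0],[0,0,0,0,0,0,0],[0,0,0,0,0,0,0]]}}

```text
time_s: 10.8
ee_pos: [0.5242, -0.0091, 0.094]
eef_rot: [-3.141, -0.001, -0.57]
force: [-0.2, -0.3, -0.9]
grip_width: 0.0159
grip_force: 20.0
```

```bash
cat > m2.py <<'E'
from h import *
import sys
p=ctrl.camera("scene"); s=ctrl.get_obs()
g=cv2.GaussianBlur(p["color"].astype(np.float32),(0,0),1.0)
G=np.sqrt(sum(cv2.Sobel(g,cv2.CV_32F,*d,ksize=3)**2 for d in((1,0),(0,1))).sum(2)); G=np.minimum(G,150)
def cost(P,q,z,keep=None):
    h=cv2.convexHull(np.float32(proj(place(P,q,z),p)))[:,0]; a=[]
    for i in range(len(h)):
        u,v=h[i],h[(i+1)%len(h)]; t=np.linspace(.03,.97,80)[:,None]; a.append(u+(v-u)*t)
    a=np.float32(np.vstack(a)); return -cv2.remap(G,a[None,:,0],a[None,:,1],cv2.INTER_LINEAR).mean()
def go(P,q0,z,fixyaw):
    f=(lambda v:cost(P,[v[0],v[1],q0[2]],z)) if fixyaw else (lambda v:cost(P,v,z))
    n=2 if fixyaw else 3; best=None
    for dx in(-.003,0,.003):
        for dy in(-.003,0,.003):
            v0=np.array(q0[:n],float); v0[:2]+=[dx,dy]
            r=minimize(f,v0,method="Nelder-Mead",options=dict(initial_simplex=np.array([v0]*(n+1))+np.vstack([np.zeros(n),np.diag([.003,.003,.03][:n])]),xatol=5e-5,fatol=1e-3))
            if best is None or r.fun<best.fun: best=r
    return best.x,best.fun
ee=s["ee_pos"]; yaw=s["eef_rot"][2]; z=ee[2]-.0185
kq,e=go(PARTS["keeper"][0],[.5255,-.0075,-.575],0,False); print("keeper",np.round(kq,4),e)
lq,e2=go(PARTS["lid"][0],[ee[0],ee[1],yaw],z,True); lq3,e3=go(PARTS["lid"][0],[ee[0],ee[1],yaw],z,False)
print("ee",np.round(ee,4),round(yaw,4),"lid",np.round(lq,4),e2,"free",np.round(lq3,4),e3)
d=kq[:2]-lq[:2]; print("needed shift tool x,y mm",1e3*(d@[np.cos(yaw),np.sin(yaw)]),1e3*(d@[np.sin(yaw),-np.cos(yaw)]),"yaw",kq[2]-yaw)
d=lq-ee[:2]; print("lid offset in tool mm",1e3*(d@[np.cos(yaw),np.sin(yaw)]),1e3*(d@[np.sin(yaw),-np.cos(yaw)]))
c=proj([[.525,-.0075,.06]],p)[0]; x,y=(c-[65,50]).astype(int)
im=cv2.resize(p["color"][y:y+98,x:x+130],None,fx=6,fy=6,interpolation=cv2.INTER_CUBIC)
outline(im,"keeper",kq,0,p,6,np.array([x,y])); outline(im,"lid",[*lq,yaw],z,p,6,np.array([x,y]))
cv2.imwrite(f"pics/{sys.argv[1]}.png",im)
E
python3 m2.py c3
```

```text
keeper [ 0.5254 -0.0061 -0.5861] -134.30047607421875
ee [ 0.5242 -0.0091  0.094 ] -0.5702 lid [ 0.5297 -0.0031] -131.27342224121094 free [ 0.53   -0.0031 -0.58  ] -131.32305908203125
needed shift tool x,y mm -2.011563561737907 4.8037374486728925 yaw -0.01594858411242117
lid offset in tool mm 1.4365672626288433 -8.005240778898925
```

View pics/c3.png

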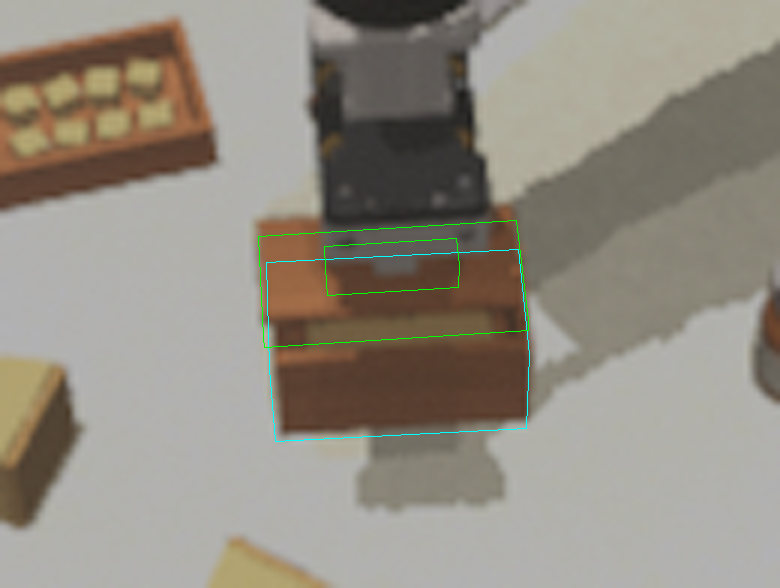

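```bash
cat > m3.py <<'E'
from h import *
import sys
p=ctrl.camera("scene"); s=ctrl.get_obs()
g=cv2.GaussianBlur(p["color"].astype(np.float32),(0,0),.8)
gx,gy=[cv2.Sobel(g,cv2.CV_32F,*d,ksize=3).sum(2) for d in((1,0),(0,1))]
def seg(a,b): return np.linspace(a,b,60)
# kind of points: (line, weight sign irrelevant): use |gradient component across the line|, capped
def score(segs,q,z):
    t=0
    for a,b in segs:
        u=proj(place(seg(np.array(a,float),np.array(b,float)),q,z),p).astype(np.float32)
        d=u[-1]-u[0]; n=np.array([-d[1],d[0]])/np.hypot(*d)
        v=n[0]*cv2.remap(gx,u[None,:,0],u[None,:,1],cv2.INTER_LINEAR)+n[1]*cv2.remap(gy,u[None,:,0],u[None,:,1],cv2.INTER_LINEAR)
        t+=np.clip(abs(v),0,500).mean()
    return t
K=[((-.055,.031,0),(.055,.031,0)),((-.06,.031,.003),(-.06,.031,.055)),((.06,.031,.003),(.06,.031,.055))]
h=.014; L=[((-.057,.029,.006),(.057,.029,.006)),((-.06,-.027,h),(-.06,.027,h)),((.06,-.027,h),(.06,.027,h)),((-.057,-.029,h),(-.04,-.029,h)),((.042,-.029,h),(.057,-.029,h))]
ee=s["ee_pos"]; yaw=s["eef_rot"][2]; z=ee[2]-.0185
cx=np.array([np.cos(-.57),np.sin(-.57)]); cy=np.array([-cx[1],cx[0]])
def grid(S,c,z,yaws):
    best=(-1,)
    for w in yaws:
        for a in np.arange(-4,4.1,.25):
            for b in np.arange(-4,4.1,.25):
                q=[*(c+1e-3*(a*cx+b*cy)),w]; v=score(S,q,z)
                if v>best[0]: best=(v,a,b,q)
    return best
k=grid(K,np.array([.5252,-.0075]),0,np.arange(-.60,-.54,.01)); l=grid(L,ee[:2],z,[yaw])
print("keeper",k[:3],np.round(k[3],4)); print("lid off ee (obj x,y mm)",l[:3],np.round(l[3],4),"ee",np.round(ee,4))
d=np.array(k[3][:2])-l[3][:2]; print("needed shift along obj x, y [mm]",1e3*d@cx,1e3*d@cy,"yaw",k[3][2]-yaw)
c=proj([[.525,-.0075,.06]],p)[0]; x,y=(c-[65,50]).astype(int)
im=cv2.resize(p["color"][y:y+98,x:x+130],None,fx=6,fy=6,interpolation=cv2.INTER_CUBIC)
for S,q,zz in((K,k[3],0),(L,l[3],z)):
    for a,b in S:
        u=(proj(place(np.array([a,b]),q,zz),p)-[x,y]+.5)*6; cv2.line(im,*[tuple(int(t) for t in r) for r in u],(0,255,0) if S is L else (255,255,0),1)
cv2.imwrite(f"pics/{sys.argv[1]}.png",im)
E
time python3 m3.py c4
```

```text
keeper (np.float32(1436.8184), np.float64(-2.0), np.float64(-2.5)) [ 0.5222 -0.0085 -0.56  ]
lid off ee (obj x,y mm) (np.float32(1613.5881), np.float64(1.5), np.float64(-2.0)) [ 0.5243 -0.0116 -0.5702] ee [ 0.5242 -0.0091  0.094 ]
needed shift along obj x, y [mm] -3.474276696294136 1.3901008780934394 yaw 0.01019380139822268
real	0m10.621s
user	0m9.921s
sys	0m0.228s
```

View pics/c4.png

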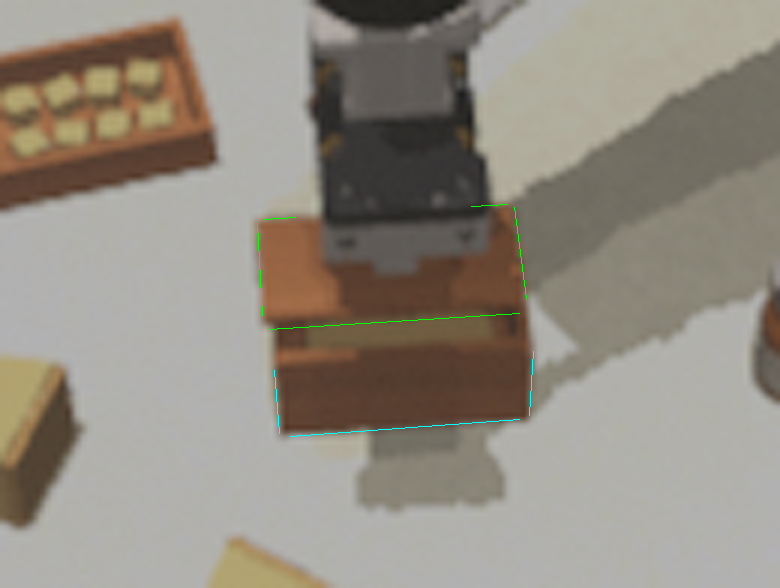

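Emit:
{"name": "move_arm", "arguments": {"increments": [[0,-0.027,-0.013,0.05,0,0,0],[0,-0.027,-0.013,0.06,0,0,0],[0,0,0,0.06,0,0,0],[0,0,0,0,0,0,0],[0,0,0,0,0,0,0],[0,0,0,0,0,0,0]]}}

```text
time_s: 11.5
ee_pos: [0.5224, -0.0065, 0.085]
eef_rot: [-3.142, -0.0, -0.57]
force: [-0.1, 0.2, -0.8]
grip_width: 0.0157
grip_force: 20.0
```

```bash
python3 m3.py c5
```

```text
keeper (np.float32(1437.4371), np.float64(-2.0), np.float64(-2.5)) [ 0.5222 -0.0085 -0.56  ]
lid off ee (obj x,y mm) (np.float32(1481.7125), np.float64(1.75), np.float64(-3.0)) [ 0.5222 -0.01   -0.5703] ee [ 0.5224 -0.0065  0.085 ]
needed shift along obj x, y [mm] -0.8442799840683867 1.221901836055654 yaw 0.010259666474034757
```

View pics/c5.png

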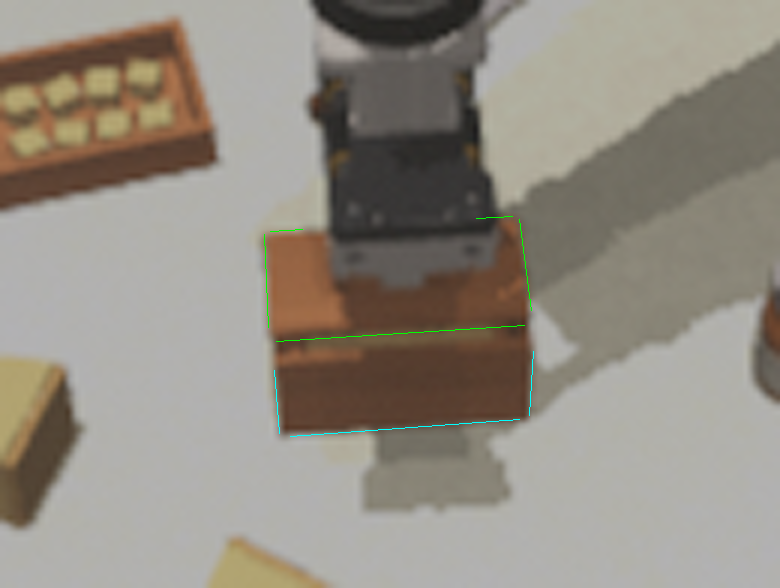

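Emit:
{"name": "move_arm", "arguments": {"increments": [[0,-0.016,-0.016,0,0,0,0],[0,0,0,0.04,0,0,0],[0,0,0,0.04,0,0,0],[0,0,0,0.04,0,0,0],[0,0,0,0.03,0,0,0],[0,0,0,0.03,0,0,0],[0,0,0,0,0,0,0],[0,0,0,0,0,0,0],[0,0,0,0,0,0,0]]}}

```text
time_s: 12.45
ee_pos: [0.5221, -0.0054, 0.076]
eef_rot: [-3.142, -0.0, -0.57]
force: [-0.4, -0.4, -0.7]
grip_width: 0.0157
grip_force: 20.0
```

Emit:
{"name": "move_arm", "arguments": {"increments": [[0,0,0,0.02,0,0,0],[0,0,0,0.02,0,0,0],[0,0,0,0.02,0,0,0],[0,0,0,0.02,0,0,0],[0,0,0,0,0,0,0],[0,0,0,0,0,0,0],[0,0,0,0,0,0,0]]}}

```text
time_s: 13.15
ee_pos: [0.5221, -0.0054, 0.0725]
eef_rot: [-3.142, -0.0, -0.57]
force: [-3.9, -0.2, 7.1]
grip_width: 0.0158
grip_force: 20.0
```

Emit:
{"name": "move_arm", "arguments": {"increments": [[0.25,0,0,0,0,0,0],[0.4,0,0,0,0,0,0],[0.5,0,0,0,0,0,0],[0.5,0,0,0,0,0,0],[0.5,0,0,0,0,0,0],[0.5,0,0,-0.2,0,0,0],[0.5,0,0,-0.4,0,0,0],[0.7,0,0,-0.5,0,0,0],[1,0,0,-0.5,0,0,0],[1,0,0,-0.4,0,0,0],[1,0,0,0,0,0,0],[1,0,0,0,0,0,0],[1,0,0,0,0,0,0]]}}

```text
time_s: 14.45
ee_pos: [0.5216, -0.0054, 0.171]
eef_rot: [3.141, 0.001, -0.57]
force: [-0.4, -0.4, 0.0]
grip_width: 0.0914
grip_force: 0.0
```

```bash
python3 go.py .5223 -.0055 .020 -.570; python3 - <<'E'
from h import *
p=ctrl.camera("scene"); c=proj([[.525,-.0075,.06]],p)[0]; x,y=(c-[65,50]).astype(int)
cv2.imwrite("pics/c6.png",cv2.resize(p["color"][y:y+98,x:x+130],None,fx=6,fy=6,interpolation=cv2.INTER_CUBIC))
E
```

```text
t 14.45 pos [ 0.5216 -0.0054  0.171 ] rot [ 3.1409e+00  1.4000e-03 -5.7020e-01] F [-0.43 -0.45  0.02] w 0.09141110506785871 0.0
shift now-frame [ 0.017 -0.007  3.019] turn [ 0.0007  0.0014 -0.0002] target-frame [ 0.013 -0.005  3.019]
```

View pics/c6.png

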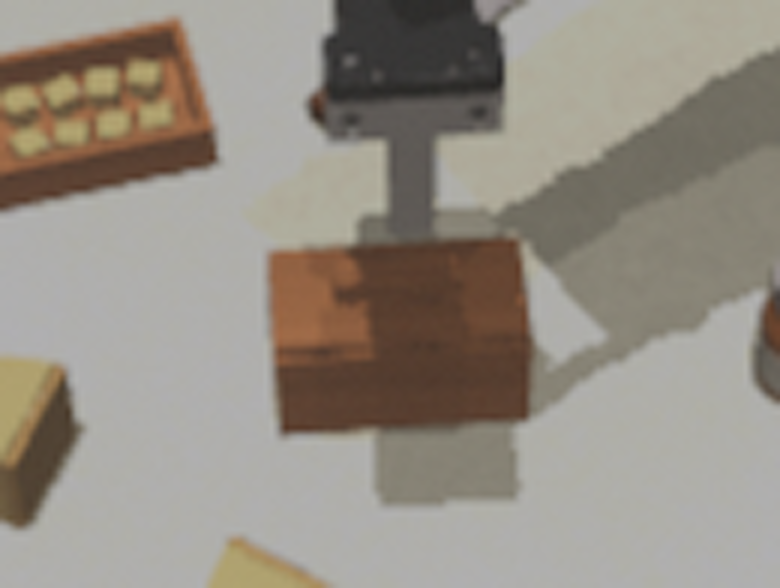

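Emit:
{"name": "move_arm", "arguments": {"increments": [[1,0.013,0,0.2,0,0,0],[1,0,0,0.4,0,0,0],[1,0,0,0.4,0,0,0],[1,0,0,0.4,0,0,0],[1,0,0,0.4,0,0,0],[1,0,0,0.4,0,0,0],[1,0,0,0.4,0,0,0],[1,0,0,0.2,0,0,0],[1,0,0,0.2,0,0,0],[1,0,0,0,0,0,0],[1,0,0,0,0,0,0],[0.75,0,0,0,0,0,0],[0.68,0,0,0,0,0,0],[0.6,0,0,0,0,0,0],[0.5,0,0,0,0,0,0],[0.4,0,0,0,0,0,0],[0.3,0,0,0,0,0,0],[0.3,0,0,0,0,0,0],[0.3,0,0,0,0,0,0]], "force": 15}}

```text
time_s: 16.4
ee_pos: [0.5228, -0.0057, 0.0222]
eef_rot: [-3.141, -0.0, -0.57]
force: [-0.5, 2.6, 4.8]
grip_width: 0.0619
grip_force: 15.0
```

Emit:
{"name": "move_arm", "arguments": {"increments": [[0.3,0,0,0,0,0,0],[0.3,0,0,0,0,0,0],[0.3,0,0,-0.05,0,0,0],[0.3,0,0,-0.1,0,0,0],[0.3,0,0,-0.15,0,0,0],[0.3,0,0,-0.2,0,0,0],[0.3,0,0,-0.25,0,0,0],[0.3,0,0,-0.25,0,0,0],[0.3,0,0,-0.25,0,0,0],[0.3,0,0,-0.25,0,0,0],[0.3,0,0,-0.25,0,0,0],[0.3,0,0,-0.25,0,0,0],[0.3,0,0,-0.25,0,0,0],[0.3,0,0,-0.25,0,0,0],[0.3,0,0,-0.25,0,0,0],[0.3,0,0,-0.25,0,0,0],[0.3,0,0,-0.25,0,0,0],[0.3,0,0,-0.25,0,0,0],[0.3,0,0,-0.2,0,0,0]], "force": 40}}

```text
time_s: 18.3
ee_pos: [0.5227, -0.0057, 0.2082]
eef_rot: [-3.141, -0.001, -0.57]
force: [-0.0, -0.3, -6.5]
grip_width: 0.0617
grip_force: 40.0
```

Emit:
{"name": "move_arm", "arguments": {"increments": [[0.3,0,0,-0.15,0,0,0],[0.3,0,0,-0.1,0,0,0],[0.3,0,0,-0.05,0,0,0],[0.3,0,0,0,0,0,0],[0.3,0,0,0,0,0,0],[0.3,0,0,0,0,0,0],[0.3,0,0,0,0,0,0],[0.3,0,0,0,0,0,0],[0.3,0,0,0,0,0,0],[0.3,0,0,0,0,0,0]]}}

```text
time_s: 19.3
ee_pos: [0.5226, -0.0058, 0.2219]
eef_rot: [3.142, 0.0, -0.57]
force: [0.3, 0.3, -6.7]
grip_width: 0.0619
grip_force: 40.0
```

```bash
python3 - <<'E'
from h import *
s=ctrl.get_obs(); print(s["time_s"],s["ee_pos"],s["eef_rot"],s["force"],s["moment"],s["grip_width"],s["grip_force"],np.abs(s["joint_vel"]).max())
p=ctrl.camera("scene"); c=proj([[.525,-.0075,s["ee_pos"][2]+.02]],p)[0]; x,y=np.maximum((c-[65,50]).astype(int),0)
cv2.imwrite("pics/c7.png",cv2.resize(p["color"][y:y+98,x:x+130],None,fx=6,fy=6,interpolation=cv2.INTER_CUBIC))
E
```

```text
19.3 [ 0.52258572 -0.00575277  0.22191576] [ 3.14156457e+00  6.91223745e-05 -5.70211125e-01] [ 0.32866628  0.30302461 -6.73005407] [ 0.08478254 -0.02230039  0.046464  ] 0.0618629194676193 39.99762296676636 0.0019056930483065016
```

View pics/c7.png

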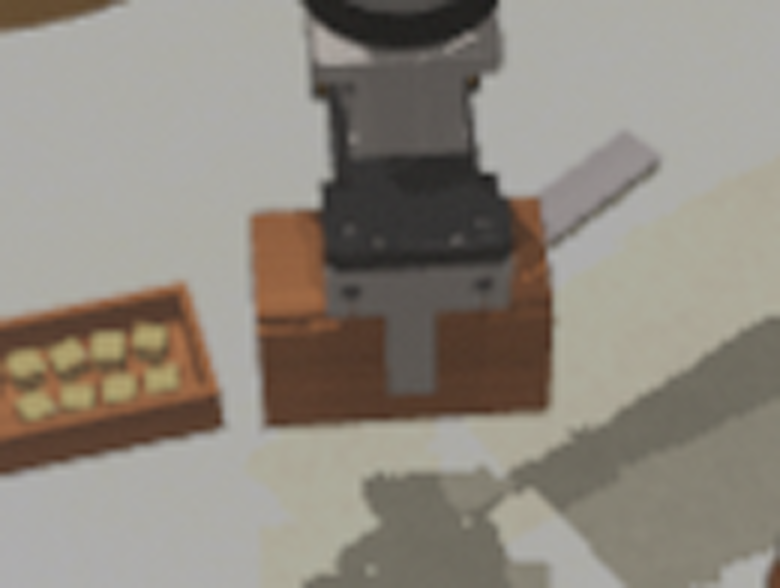

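The picture shows the keeper gripped at its sides and held level (bottom edge about row 420, columns 265–548), with the lid flush along the rim at about row 325. The underside is about 0.20 m up and the arm is still, so I'm handing in.

```bash
python3 -c "
from station import ctrl
print(ctrl.hand_in())"
```

```text
the job is handed in; nothing more can be done
None
```

I seated the lid on the cheese keeper and released it. The closed keeper is now held level and still about 20 cm above the counter; the job is handed in, but no verdict came back.

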